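Gather the nuts at the tote's pouring lip

TASK

A hexagon nut and a spacer sleeve have been left on the rubber mat: put each with its own kind, the nut into the plastic tote with the other nuts and the sleeve into the cardboard box with the other sleeves. Then, ready for pouring, take the tote and tip it up towards its bevelled corner with the low pouring lip, that edge staying down on the bench, until all five nuts have slid together into that corner behind the lip and lie still, none over it. Finish while holding the tote tilted like that, do not put it down or let go; leave the spray can, the roll of tape and the spanner alone.

Things in the scene. Friction and masses are not known exactly. Their poses are not given: they have to be found in the camera images.
- tote: open plastic parts tote, loose on the bench, about 0.36 kg empty. Origin: centre of its underside, x along its long side, z up. Interior 230 (x) by 170 mm (y), inner wall faces at x = +-115, y = +-85 mm; floor 4 mm thick, walls 3 mm thick, 52 mm high. The corner at -x, -y is cut off at 45 degrees (60 mm off each side) and closed only by the low pouring lip: 85 mm long, 3 mm thick, 20 mm high
- tote_lip (a point): point on the tote's floor (4 mm above its underside) at the middle of the lip's inner face: x = -85, y = -55 mm in the tote's frame. Its x axis points from the lip level into the tote (the tote's +x +y diagonal), y along the lip, z as the tote's. The lip's bottom outer edge, on which the tote tips, lies 3 mm behind, 4 mm below. Some 15 to 30 degrees of tilt make the nuts slide (friction 0.16 to 0.24)
- tote_heel (a point): point on the tote's underside at the corner opposite the lip: x = 115, y = 85 mm in the tote's frame. All four walls (not the lip) are topped by a folded rim that fingers can pinch from above, one inside and one outside: 10 mm wide, from the inner wall face outwards, and 14 mm deep, 38 to 52 mm above the underside
- nut1_mid (a point): hexagon nut, plain steel, 30 mm across flats, 34.6 mm across corners, 16 mm high, 62 g, bore 20 mm; this point is its centre, half-way up, z along the bore (two flats face along +x and -x of its own frame); lies flat in the tote at the start, somewhere in it
- nut2_mid (a point): hexagon nut, plain steel, 30 mm across flats, 34.6 mm across corners, 16 mm high, 62 g, bore 20 mm; this point is its centre, half-way up, z along the bore (two flats face along +x and -x of its own frame); lies flat in the tote at the start, somewhere in it
- nut3_mid (a point): hexagon nut, plain steel, 30 mm across flats, 34.6 mm across corners, 16 mm high, 62 g, bore 20 mm; this point is its centre, half-way up, z along the bore (two flats face along +x and -x of its own frame); lies flat in the tote at the start, somewhere in it
- nut4_mid (a point): hexagon nut, plain steel, 30 mm across flats, 34.6 mm across corners, 16 mm high, 62 g, bore 20 mm; this point is its centre, half-way up, z along the bore (two flats face along +x and -x of its own frame); lies flat in the tote at the start, somewhere in it
- nut5_mid (a point): hexagon nut, plain steel, 30 mm across flats, 34.6 mm across corners, 16 mm high, 62 g, bore 20 mm; this point is its centre, half-way up, z along the bore (two flats face along +x and -x of its own frame); the stray one, lies flat on the mat at the start
- sleeve1_mid (a point): spacer sleeve, plain round steel tube, 28 mm outside, 20 mm bore, 36 mm long, 85 g, standing on end; this point is its centre, half-way up; in the cardboard box at the start, towards its +x end
- sleeve2_mid (a point): spacer sleeve, plain round steel tube, 28 mm outside, 20 mm bore, 36 mm long, 85 g, standing on end; this point is its centre, half-way up; in the cardboard box at the start, towards its +x end
- sleeve3_mid (a point): spacer sleeve, plain round steel tube, 28 mm outside, 20 mm bore, 36 mm long, 85 g, standing on end; this point is its centre, half-way up; the stray one, stands on the mat at the start
- carton: open cardboard box, fixed, 150 mm (x) by 120 mm (y) by 60 mm high, walls and floor 4 mm; origin at the centre of its underside; its -x half is empty
- mat: black rubber mat, fixed flat on the bench, 160 mm (x) by 120 mm (y), 3 mm thick; origin at the centre of its underside; the box and the mat stand on opposite sides of the tote, either way round
- can: bystander: spray can, 65 mm across, 213 mm high, upright; origin at the centre of its base
- tape: bystander: roll of tape lying flat, 110 mm across, 25 mm high; origin at the centre of its underside
- spanner: bystander: open-ended spanner about 300 mm long lying on the bench beyond the tote; x along it

How it is judged:
By the outcome, as a careful person would: the job done as asked, in the order asked, and still so for the second after the job is handed in, while the arm keeps its last pose, push and grip.
It also fails if it takes over 64 s, if anything falls off the work surface, if the arm or the gripper's body presses on something with over 40 N, if the wrist force passes 120 N, or if a joint passes its speed limit or range.

ROBOT

A 7-joint arm with a two-finger parallel gripper is mounted at the origin on the work surface. World frame = base frame: x ahead of the robot, y to its left, z up, the work surface at z = 0. Lengths are in m, angles in rad, forces in N, time in s.
With the tool pointing down it reaches from about 0.4 to 0.85 m from the base axis. Payload 4.5 kg.
Tool frame: the origin (TCP) lies at the centre of the arm's flange, where the gripper is bolted on; the fingertips stand r.tcp_to_tips ahead of it and the grasp point (between the pads) lies 147 mm ahead of it (r.tcp_to_tips is the distance from the TCP to the fingertips, in m); x points along the fingers, y is the direction in which the jaws open and shut, and the axes are right-handed (so a half turn about x gives the same grasp; the last joint's range is limited). The gripper opens to 88 mm and grips with 3 to 60 N. Pads are 18 mm wide; open, the fingers measure 123 mm over their backs; the gripper's body (75 mm by 187 mm) begins 45 mm behind the grasp point.
Start: joints at [1.271, 0.689, -0.195, 1.565, 0.157, 0.902, -0.215], TCP at [0.205, -0.591, 0.405] pointing down, gripper open.
Joint ranges: [-3.01, 3.01], [-0.46, 2.08], [-1.47, 1.51], [0.13, 2.56], [-1, 4.14], [0.04, 2.09], [-2.66, 2.66]. Speed limits (rad/s): [2.57, 2.57, 3.14, 3.14, 3.14, 3.14, 3.14].

INTERFACE

Orientations are given as a unit quaternion [x, y, z, w].
In Python, from plant import r, eyes gives the robot as it stands.
- The arm moves only by the tool carry_out, never from a script. Its argument "targets" is text: rows parted by semicolons, each of 5 numbers parted by spaces: the opening, from 0 (shut) to 1 (fully open), then the shift along the tool's x, y, z in mm, then the turn about the tool's x in rad. A call has 1 to 20 rows; each row shifts and turns the commanded pose from where the row before left it, along the tool's axes as they then stand; what a row does not reach is not made up. A row lasts 1/12 s, in which the tool goes at most 41.7 mm and 7.16 degrees, less where a joint would pass 70% of its speed; a pose out of reach is approached as far as the arm can. A call is refused whole if a number of a shift passes 41.7 or a number of a turn 0.125, either way. A call with a gripper value outside its range is refused whole. The fingers move at their own pace and stop on an object; "force" is the grip in N (left out, the last holds). Time passes only in rows, so rows that do not move let the fingers close. It gives the time, the measured TCP pose, the force and the opening at its end, in the units of the state.
- r.get_state(): the state, without advancing time (a new reading comes with each control period).
- eyes.snapshot(name): name is "scene" or "top" or "wrist"; returns (picture, depth): 384x512x3 uint8, blue, green, red; 384x512 float32, m along the optical axis (not along the pixel's ray), 0 where there is no reading.
- eyes.camera_params(name): a dict with "intrinsics" (3x3 intrinsics, pixels), "dist_coeffs" ([k1, k2, p1, p2, k3] as OpenCV has them; the pictures are not rectified), "rvec" (rotation vector, rad) and "tvec" (3), from world to camera coordinates, as OpenCV has them; the wrist camera has in their place "T_tool_cam" (4x4, takes a point from camera to tool coordinates, whose origin is the TCP and whose axes are the tool frame's). Camera axes: x right, y down, z forward; pixel columns grow to the right and rows downward; lengths in m; the calibration is good to about 2 mm. A picture is of the moment at which its call begins: read the wrist's pose just before it. camera_params takes no time and is no camera call.
- r.finish_job(): hands the job in, once; it reports no verdict.
The state is a dict: "clock": time; "q": joint angles; "qd": joint speeds; "joint_torque": joint torques, N m; "tool_pos": TCP position; "eef_rot": TCP orientation; "contact_force": force on the tool from outside, world axes, zero at the start; "moment": the same for the moment, N m; "opening": opening from 0.0 (shut) to 1.0 (fully open).
Only numpy, scipy, OpenCV 4.12 (cv2) and the standard library are available. Lean on these libraries where they do the work, as an engineer would, in place of code of your own. Each camera call takes 0.05 s, during which the arm holds its last target.

## Working session

There is one attempt and no reset: what is moved stays moved. The work goes in short steps, Python scripts to look and compute and a tool call to move; the robot and the scene stay as the last step left them, time stands still between calls to the robot, and variables do not carry over. Pictures are saved under pics/ and viewed, and the job is handed in when it is done.

Besides the shell and the picture viewer there is one more tool, called after "Call:" as name(argument=value, ...) on one line, values as JSON. carry_out: Moves the arm, as the interface text tells. Its arguments: {"type":"object","properties":{"targets":{"type":"string"},"force":{"type":"number"}},"required":["targets"]}

```bash
ls; mkdir -p pics
python3 - <<'E'
from plant import r, eyes
import cv2, numpy as np
s=r.get_state(); print(s); print(r.tcp_to_tips)
for n in ("scene","top"):
    p,d=eyes.snapshot(n); cv2.imwrite(f"pics/{n}0.png",p); np.save(f"pics/{n}0.npy",d)
    print(n,eyes.camera_params(n))
print(eyes.camera_params("wrist"))
E
```

```text
pics
{'clock': 0.0, 'q': array([ 1.27078729,  0.68997042, -0.19450223,  1.56634333,  0.15730025,
        0.9025144 , -0.21509479]), 'qd': array([ 7.47627640e-04,  1.79374193e-03, -2.26085113e-03,  2.00812411e-03,
        1.84128715e-04,  7.50627005e-04,  8.69778384e-05]), 'joint_torque': array([ 1.66017999e-04, -5.27568305e+01, -1.26660537e+00, -1.53429508e+01,
       -5.25419740e-02,  6.42418177e-03,  1.45852537e-04]), 'tool_pos': array([ 0.20463701, -0.59019766,  0.40391811]), 'eef_rot': array([-0.69711695, -0.11813271,  0.69743428, -0.11686766]), 'contact_force': array([-0.65931545,  0.2432508 ,  0.22807628]), 'moment': array([ 0.02490388, -0.00226762, -0.01697894]), 'opening': 1.0003327597721436}
0.166
scene {'intrinsics': array([[368.21336597,   0.        , 258.00082311],
       [  0.        , 368.21336597, 190.31709959],
       [  0.        ,   0.        ,   1.        ]]), 'dist_coeffs': array([0.03412088, 0.        , 0.        , 0.        , 0.        ]), 'rvec': array([ 1.90397837,  1.09615937, -0.57003243]), 'tvec': array([-0.31826961, -0.25726001,  1.40149917])}
top {'intrin
[... 274 characters left out ...]
164, -2.13823586,  0.14789512]), 'tvec': array([0.00492443, 0.59352471, 1.18245681])}
{'intrinsics': array([[332.6211516 ,   0.        , 260.18174825],
       [  0.        , 332.6211516 , 187.84348642],
       [  0.        ,   0.        ,   1.        ]]), 'dist_coeffs': array([-0.00026391,  0.        ,  0.        ,  0.        ,  0.        ]), 'T_tool_cam': array([[-9.48252665e-04, -3.17963798e-01,  9.48102380e-01,
         1.94757170e-02],
       [ 9.99999534e-01, -4.72899848e-04,  8.41562270e-04,
         2.23013598e-03],
       [ 1.80771136e-04,  9.48102737e-01,  3.17964099e-01,
        -8.33564339e-02],
       [ 0.00000000e+00,  0.00000000e+00,  0.00000000e+00,
         1.00000000e+00]])}
```

View pics/scene0.png

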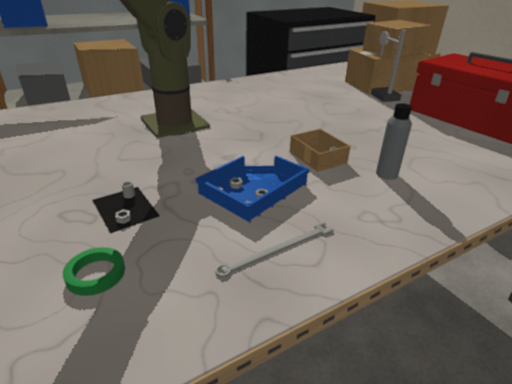

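View pics/top0.png

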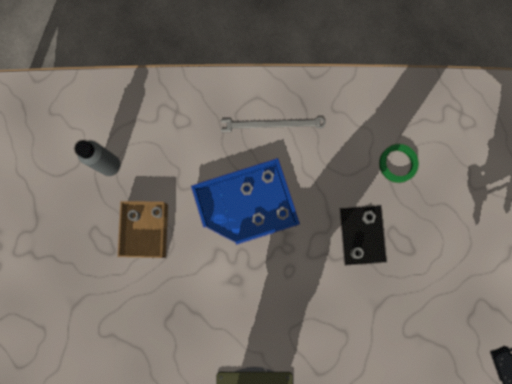

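The top view shows the tote at about (247,200) with its bevel at the lower left (203–238, 226–242). The mat on the right holds the stray nut near (369,216) and the sleeve near (357,253). The carton is on the left with two sleeves, (133,215) and (156,212), at its far end. Next I'll deproject with depth.

```bash
cat > h.py <<'E'
import numpy as np, cv2
from plant import r, eyes
from scipy.spatial.transform import Rotation as R
def Twc(name, st=None):
    c=eyes.camera_params(name)
    if name=="wrist":
        T=np.eye(4);T[:3,:3]=R.from_quat(st['eef_rot']).as_matrix();T[:3,3]=st['tool_pos']
        return T@c['T_tool_cam'],c
    A=np.eye(4);A[:3,:3]=cv2.Rodrigues(c['rvec'])[0];A[:3,3]=c['tvec']
    return np.linalg.inv(A),c
def cloud(d,T,c):
    h,w=d.shape
    u,v=np.meshgrid(np.arange(w),np.arange(h))
    p=np.stack([u,v],-1).reshape(-1,1,2).astype(np.float64)
    n=cv2.undistortPoints(p,c['intrinsics'],c['dist_coeffs']).reshape(h,w,2)
    P=np.concatenate([n*d[...,None],d[...,None]],-1)
    W=P@T[:3,:3].T+T[:3,3]
    W[d<=0]=np.nan
    return W
def ray(T,c,uv,z):
    n=cv2.undistortPoints(np.array(uv,float).reshape(-1,1,2),c['intrinsics'],c['dist_coeffs']).reshape(-1,2)
    D=np.c_[n,np.ones(len(n))]@T[:3,:3].T; o=T[:3,3]
    return o+D*((z-o[2])/D[:,2])[:,None]
E
python3 - <<'E'
from h import *
for n in ("top","scene"):
    T,c=Twc(n); d=np.load(f"pics/{n}0.npy"); W=cloud(d,T,c); np.save(f"pics/{n}0W.npy",W)
    p=cv2.imread(f"pics/{n}0.png")
    hsv=cv2.cvtColor(p,cv2.COLOR_BGR2HSV)
    if n=="top":
        big=cv2.resize(p[130:280,100:420],None,fx=2.5,fy=2.5,interpolation=cv2.INTER_CUBIC); cv2.imwrite("pics/topbig.png",big)
    print(n,"bench z",np.nanmedian(W[280:300,150:200,2]) )
W=np.load("pics/top0W.npy")
p=cv2.imread("pics/top0.png");hsv=cv2.cvtColor(p,cv2.COLOR_BGR2HSV)
for nm,(u0,v0,u1,v1) in dict(nut=(360,208,380,226),sleeve=(348,244,368,263),carton=(115,195,172,262),tote=(188,155,303,247)).items():
    w=W[v0:v1,u0:u1]; z=w[...,2]; print(nm,np.nanpercentile(z,[1,10,50,90,99]).round(4))
    print(' ')
def cen(b,zlo,zhi):
    u0,v0,u1,v1=b; w=W[v0:v1,u0:u1].reshape(-1,3); w=w[(w[:,2]>zlo)&(w[:,2]<zhi)]; print(b,len(w),w.mean(0).round(4),w.min(0).round(4),w.max(0).round(4))
cen((355,203,384,230),.012,.03)
cen((344,240,372,266),.028,.06)
cen((115,195,172,262),.05,.09)
b=(hsv[...,0]>100)&(hsv[...,0]<130)&(hsv[...,1]>150)
w=W[b&(W[...,2]>.044)&(W[...,2]<.062)][:,:2].astype(np.float32)
w=w[(w[:,0]>.3)]
rect=cv2.minAreaRect(w);print(rect,cv2.boxPoints(rect).round(4))
hull=cv2.convexHull(w)[:,0]; print(cv2.approxPolyDP(hull,0.008,True)[:,0].round(4))
E
```

```text
top bench z -0.0003362031126443732
scene bench z 0.0003570921504498781
nut [-0.0027 -0.0001  0.0038  0.0176  0.0219]
 
sleeve [-0.0023  0.0002  0.0034  0.0356  0.0429]
 
carton [-0.0049 -0.0014  0.004   0.0512  0.0627]
 
tote [-0.0052 -0.0022  0.0026  0.0414  0.0543]
 
(355, 203, 384, 230) 69 [ 0.5202 -0.3159  0.0177] [ 0.5059 -0.331   0.0125] [ 0.5338 -0.2984  0.0271]
(344, 240, 372, 266) 56 [ 0.4227 -0.2759  0.0374] [ 0.4105 -0.2899  0.0281] [ 0.4346 -0.2627  0.0452]
(115, 195, 172, 262) 392 [0.4852 0.3032 0.0584] [0.4098 0.2423 0.05  ] [0.5572 0.3653 0.0673]
((0.5521517395973206, 0.025882422924041748), (0.18678992986679077, 0.24438615143299103), 17.554889678955078) [[ 0.4263  0.1142]
 [ 0.5    -0.1188]
 [ 0.6781 -0.0625]
 [ 0.6043  0.1706]]
[[ 0.6762 -0.0618]
 [ 0.6012  0.1685]
 [ 0.4962  0.1349]
 [ 0.4509  0.0406]
 [ 0.5013 -0.1164]]
```

View pics/topbig.png

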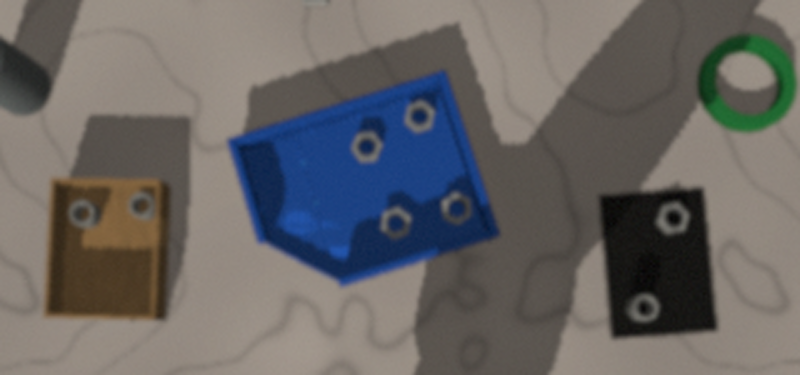

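Measured positions in world coordinates:
- **Tote:** centre about (0.552, 0.026), yaw about -72°.
- **Stray nut:** about (0.520, -0.316).
- **Sleeve:** about (0.423, -0.276).
- **Carton:** centre about (0.484, 0.303), with the empty half nearer the robot.

Next I'll work out tool-frame moves and take a wrist look over the mat.

```bash
cat >> h.py <<'E'
def delta(xyz_grasp, ydir=None, tip=0.147):
    """tool-frame shift (mm) to bring grasp point to xyz; turn (rad) to bring tool y to ydir (mod pi)"""
    s=r.get_state(); M=R.from_quat(s['eef_rot']).as_matrix()
    g=s['tool_pos']+M[:,0]*tip
    d=M.T@(np.array(xyz_grasp)-g)*1000
    out=[d.round(1)]
    if ydir is not None:
        y=M.T@np.array([ydir[0],ydir[1],0]); a=np.arctan2(y[2],y[1])
        a=(a+np.pi/2)%np.pi-np.pi/2
        out.append(round(a,3))
    return out
E
python3 - <<'E'
from h import *
s=r.get_state(); M=R.from_quat(s['eef_rot']).as_matrix(); print(M.round(3)); print(s['tool_pos']+.147*M[:,0])
print(delta((.47,-.296,.15),(1,0)))
W=np.load("pics/top0W.npy")
print("can top",W[146:152,80:92].reshape(-1,3).mean(0), "spanner",W[123,225:325:20].round(3))
w=W[155:185,90:125].reshape(-1,3); print(w[w[:,2]>.02].mean(0))
E
```

```text
[[-0.001  0.328 -0.945]
 [ 0.002 -0.945 -0.328]
 [-1.    -0.002  0.   ]]
[ 0.20455479 -0.59000466  0.25697286]
[array([ 107.3, -190.6, -347.2]), np.float64(-1.237)]
can top [0.66804775 0.40682471 0.21274419] spanner [[ 0.793  0.085  0.   ]
 [ 0.792  0.027  0.003]
 [ 0.789 -0.03   0.012]
 [ 0.791 -0.087  0.007]
 [ 0.791 -0.145  0.007]]
[0.65317392 0.39623057 0.10446396]
```

Call:
carry_out(targets="1 8 -16 -29 0;1 8 -16 -29 0;1 8 -16 -29 0;1 8 -16 -29 0;1 8 -16 -29 0;1 8 -16 -29 0;1 8 -16 -29 0;1 8 -16 -29 0;1 8 -16 -29 0;1 8 -16 -29 0;1 8 -16 -29 0;1 8 -15 -28 0;1 0 0 0 0;1 0 0 0 0")

```text
clock: 1.27
tool_pos: [0.4714, -0.2941, 0.308]
eef_rot: [-0.697, -0.12, 0.697, -0.119]
contact_force: [-0.0, -2.0, -0.4]
opening: 1.001
```

```bash
cat > look.py <<'E'
import sys
from h import *
n=sys.argv[1]
s=r.get_state(); p,d=eyes.snapshot("wrist"); T,c=Twc("wrist",s)
W=cloud(d,T,c); np.save(f"pics/{n}W.npy",W); np.savez(f"pics/{n}T.npz",T=T)
cv2.imwrite(f"pics/{n}.png",p); print(s['clock'],s['tool_pos'].round(4),s['contact_force'].round(1),s['opening'])
E
python3 look.py w1
```

```text
1.2667 [ 0.4714 -0.2941  0.308 ] [-0.  -2.  -0.4] 1.001003489056692
```

View pics/w1.png

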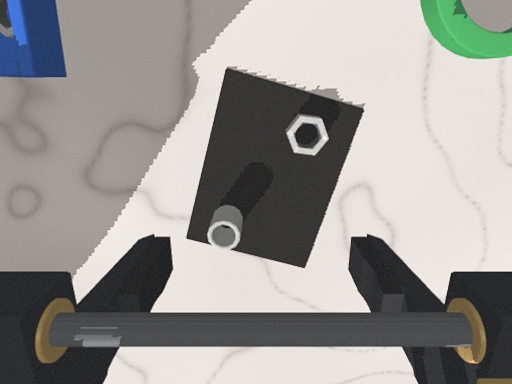

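The wrist view shows the nut at about (307,134) and the sleeve top at about (224,236) on the mat. I'll fit both from depth, along with the nut's flat directions.

Run:
```python
from h import *
W=np.load("pics/w1W.npy"); T=np.load("pics/w1T.npz")['T']; c=eyes.camera_params("wrist")
def sel(b,lo,hi):
    u0,v0,u1,v1=b; w=W[v0:v1,u0:u1].reshape(-1,3); return w[(w[:,2]>lo)&(w[:,2]<hi)]
print("mat z",np.nanmedian(W[160:180,220:245,2]), np.nanmedian(W[200:220,270:290,2]))
n=sel((280,108,336,162),.014,.03); m=np.median(n[:,2]); print("nut",len(n),m); 
(cx,cy),rad=cv2.minEnclosingCircle(n[abs(n[:,2]-m)<.004][:,:2].astype(np.float32)); print((cx,cy),rad)
rect=cv2.minAreaRect(n[:,:2].astype(np.float32));print(rect)
s=sel((200,200,250,256),.03,.05); m=np.median(s[:,2]);print("sleeve top",m,cv2.minEnclosingCircle(s[:,:2].astype(np.float32)))
# image-based hexagon
p=cv2.imread("pics/w1.png"); g=cv2.cvtColor(p,cv2.COLOR_BGR2GRAY)
k=(g[100:170,270:345]>110).astype(np.uint8); nl,lab,st,ce=cv2.connectedComponentsWithStats(k); i=1+st[1:,4].argmax()
pts=np.argwhere(lab==i)[:,::-1]+[270,100]
H=cv2.convexHull(pts.astype(np.int32))[:,0]
Wh=ray(T,c,H,.019)[:,:2]
# fit hexagon: support widths
best=None
C=(Wh.max(0)+Wh.min(0))/2
for a in np.arange(0,60,1):
    ws=[];o=[]
    for j in range(3):
        t=np.radians(a+60*j); u=np.array([np.cos(t),np.sin(t)]); q=Wh@u; ws.append(q.max()-q.min()); o.append((u,(q.max()+q.min())/2))
    if best is None or sum(ws)<best[0]: best=(sum(ws),a,ws,np.linalg.lstsq(np.array([x[0] for x in o]),np.array([x[1] for x in o]),rcond=None)[0])
print(best)
# sleeve from the top ring (image)
```

```text
mat z 0.0034041711144817133 0.0034798344653186875
nut 784 0.01934479742218434
(0.5210341811180115, -0.3194034695625305) 0.017129091545939445
((0.5209916234016418, -0.31948456168174744), (0.030092155560851097, 0.03389892727136612), 12.499049186706543)
sleeve top 0.03861454940219043 ((0.4232337772846222, -0.281409353017807), 0.014139643870294094)
(np.float64(0.09342330328731202), np.int64(12), [np.float64(0.031055572881343807), np.float64(0.03184853933264642), np.float64(0.030519191073321794)], array([ 0.5206222 , -0.31896927]))
```

Run:
```python
from h import *
print(delta((.4232,-.281,.09)),delta((.4232,-.281,.028)))
```

```text
[array([ 71.4, -29.4,  39.1])] [array([133.4, -29.4,  39.1])]
```

Call:
carry_out(targets="1 12 -5 6.5 0;1 12 -5 6.5 0;1 12 -5 6.5 0;1 12 -5 6.5 0;1 12 -5 6.5 0;1 11.5 -4.5 6.5 0;1 0 0 0 0;1 0 0 0 0;1 0 0 0 0")

```text
clock: 2.07
tool_pos: [0.4237, -0.2824, 0.2379]
eef_rot: [0.698, 0.116, -0.697, 0.117]
contact_force: [-0.0, -0.5, -0.9]
opening: 1.001
```

```bash
python3 look.py w2
python3 - <<'E'
from h import *
W=np.load("pics/w2W.npy"); s=W.reshape(-1,3); s=s[(np.hypot(s[:,0]-.423,s[:,1]+.28)<.028)&(s[:,2]>.03)&(s[:,2]<.048)]
print(np.median(s[:,2]),len(s),cv2.minEnclosingCircle(s[:,:2].astype(np.float32)))
print(delta((.4232,-.281,.028)))
E
```

```text
2.0667 [ 0.4237 -0.2824  0.2379] [-0.  -0.5 -0.9] 1.0009551141322972
0.038741443334925255 1184 ((0.4228810667991638, -0.2810732126235962), 0.014133930206298828)
[array([63. , -1.8,  0.6])]
```

View pics/w2.png

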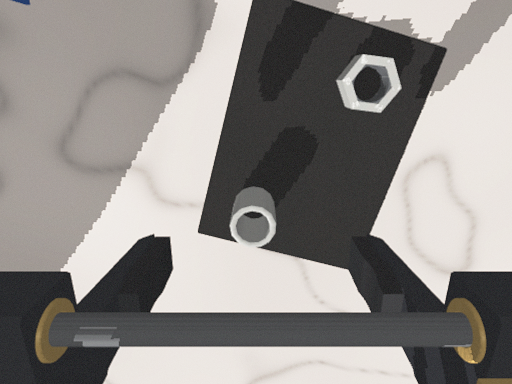

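The sleeve's position repeats at (0.423, -0.281, top 0.0387), and its ring at (253,226) lies centred between the fingertips. Descending and gripping.

Call:
carry_out(targets="1 13 -2 0.5 0;1 13 0 0 0;1 13 0 0 0;1 13 0 0 0;1 11 0 0 0;1 0 0 0 0;1 0 0 0 0;0.1 0 0 0 0;0.1 0 0 0 0;0.1 0 0 0 0;0.1 0 0 0 0;0.1 0 0 0 0;0.1 0 0 0 0;0.1 0 0 0 0", force=25)

```text
clock: 3.28
tool_pos: [0.4224, -0.2796, 0.1743]
eef_rot: [0.697, 0.117, -0.697, 0.118]
contact_force: [-0.4, 0.6, 0.6]
opening: 0.495
```

Call:
carry_out(targets="0.1 0 0 0 0;0.1 0 0 0 0;0.1 0 0 0 0;0.1 0 0 0 0;0.1 0 0 0 0;0.1 0 0 0 0")

```text
clock: 3.78
tool_pos: [0.4224, -0.2795, 0.1742]
eef_rot: [-0.697, -0.118, 0.697, -0.117]
contact_force: [-0.8, 0.4, 0.3]
opening: 0.303
```

Run:
```python
from h import *
print(r.get_state()['opening'], r.get_state()['contact_force'])
print(delta((.4232,-.281,.12)),delta((.447,.303,.12)),delta((.447,.303,.032)))
```

```text
0.3031383608757753 [-0.80291724  0.43359526  0.32338918]
[array([-92.8,   1.7,  -0.3])] [array([ -92.8, -542.3, -214.1])] [array([  -4.8, -542.3, -214.1])]
```

Call:
carry_out(targets="0.1 -15 0 0 0;0.1 -26 0 0 0;0.1 -26 0 0 0;0.1 -26 -10 -4 0;0.1 0 -33 -13 0;0.1 0 -33 -13 0;0.1 0 -33 -13 0;0.1 0 -33 -13 0;0.1 0 -33 -13 0;0.1 0 -33 -13 0;0.1 0 -33 -13 0;0.1 0 -33 -13 0;0.1 0 -33 -13 0;0.1 0 -33 -13 0;0.1 0 -33 -13 0;0.1 0 -33 -13 0;0.1 0 -33 -13 0;0.1 0 -33 -13 0")

```text
clock: 5.28
tool_pos: [0.4431, 0.2292, 0.2671]
eef_rot: [-0.697, -0.118, 0.697, -0.118]
contact_force: [0.3, -0.4, -1.3]
opening: 0.303
```

```bash
python3 look.py w3
python3 - <<'E'
from h import *
print(delta((.447,.303,.12)))
E
```

```text
5.2833 [0.4431 0.2292 0.2671] [ 0.3 -0.4 -1.3] 0.30313907403783125
[array([  0.7, -58.4, -25. ])]
```

View pics/w3.png

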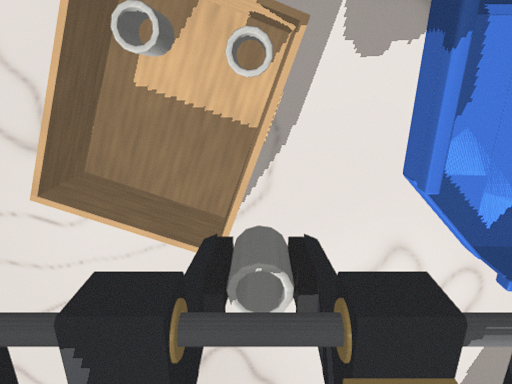

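The sleeve is held at (260,265). The carton's near corners are at (35,198) and (222,250), with its two sleeves at the far end. The arm may still be settling, so I'll add a short hold and measure again.

Call:
carry_out(targets="0.1 0 0 0 0;0.1 0 0 0 0;0.1 0 0 0 0")

```text
clock: 5.58
tool_pos: [0.4434, 0.226, 0.2671]
eef_rot: [-0.697, -0.116, 0.698, -0.117]
contact_force: [0.3, -0.0, -0.2]
opening: 0.307
```

```bash
python3 look.py w3b
python3 - <<'E'
from h import *
W=np.load("pics/w3bW.npy").reshape(-1,3)
m=(W[:,2]>.054)&(W[:,2]<.066)&(W[:,1]>.23)&(W[:,0]<.6)&(W[:,0]>.39)
w=W[m][:,:2].astype(np.float32); print(len(w),np.median(W[m][:,2]),cv2.boxPoints(cv2.minAreaRect(w)))
m=(W[:,2]>.02)&(W[:,2]<.045)&(W[:,1]>.26)&(W[:,1]<.345)&(W[:,0]>.48)
w=W[m]; 
m=(W[:,2]>.036)&(W[:,2]<.045)&(W[:,1]>.26)&(W[:,1]<.35)&(W[:,0]>.46)&(W[:,0]<.55); w=W[m]
for i in range(2):
  q=w[(w[:,1]>.305)==bool(i)]; print(len(q),np.median(q,axis=0) if len(q) else 0)
m=(W[:,2]<.012)&(W[:,2]>-.005)&(abs(W[:,0]-.455)<.02)&(abs(W[:,1]-.305)<.02); print("floor",np.median(W[m][:,2]))
print(delta((.447,.303,.12)), r.get_state()['clock'])
E
```

```text
5.5833 [0.4434 0.226  0.2671] [ 0.3 -0.  -0.2] 0.306512780636264
7081 0.06002726186697718 [[0.4084468  0.24144293]
 [0.55918074 0.23913123]
 [0.561049   0.36094928]
 [0.41031504 0.36326098]]
624 [0.534715   0.27123934 0.040206  ]
1139 [0.52500141 0.32965669 0.04002989]
floor 0.004360273439961371
[array([  0. , -72.2, -28.6])] 5.6333
```

Call:
carry_out(targets="0.1 0 -24 -8.5 0;0.1 0 -24 -9 0;0.1 0 -22.5 -8.5 0;0.1 0 0 0 0;0.1 0 0 0 0;0.1 16 0 0 0;0.1 22 0 0 0;0.1 22 0 0 0;0.1 15 0 0 0;0.1 9 0 0 0;0.1 4 0 0 0;0.1 0 0 0 0;0.1 0 0 0 0")

```text
clock: 6.72
tool_pos: [0.4454, 0.3018, 0.1797]
eef_rot: [0.698, 0.117, -0.697, 0.117]
contact_force: [-0.6, 0.2, -0.8]
opening: 0.302
```

Run:
```python
from h import *
print(delta((.445,.302,.0285)), r.get_state())
```

```text
[array([ 4.2, -0.4,  0.4])] {'clock': 6.7167, 'q': array([-0.72747   ,  0.95227553,  0.07782143,  1.96664256, -0.27627036,
        0.23230634, -1.65122783]), 'qd': array([-9.83498440e-03, -1.23629141e-02, -7.22406072e-05, -7.35650194e-03,
        6.18622159e-04,  6.49136614e-04, -9.98305026e-04]), 'joint_torque': array([ 2.00531082e-01, -5.18138087e+01,  2.78431065e+00, -4.36498806e+00,
        3.14007593e-03, -6.84840605e-02,  1.77442565e-03]), 'tool_pos': array([0.44539401, 0.30180465, 0.17971902]), 'eef_rot': array([ 0.69753855,  0.11696152, -0.69715656,  0.11718665]), 'contact_force': array([-0.59822516,  0.19956947, -0.84315657]), 'moment': array([ 0.0149568 , -0.02679643, -0.01284749]), 'opening': 0.3017843914413595}
```

Call:
carry_out(targets="0.1 3.5 0 0 0;0.1 0 0 0 0;0.1 0 0 0 0;0.55 0 0 0 0;0.55 0 0 0 0;0.55 0 0 0 0;0.55 0 0 0 0;0.55 0 0 0 0;0.55 0 0 0 0;0.55 -8 0 0 0;0.55 -20 0 0 0;0.55 -30 0 0 0;0.55 -36 0 0 0;0.55 -8 0 0 0")

```text
clock: 7.88
tool_pos: [0.4461, 0.3029, 0.2824]
eef_rot: [0.7, 0.118, -0.695, 0.116]
contact_force: [-0.3, -0.0, -0.4]
opening: 0.549
```

```bash
python3 look.py w4;python3 - <<'E'
from h import *
t=np.radians(132); 
for a in (12,72,132): print(a,delta((.521,-.319,.12),(np.cos(np.radians(a)),np.sin(np.radians(a)))))
E
```

```text
7.8833 [0.4461 0.3029 0.2824] [-0.3 -0.  -0.4] 0.5492995382428825
12 [array([ 12.9, 612.6, 134. ]), np.float64(-1.447)]
72 [array([ 12.9, 612.6, 134. ]), np.float64(0.648)]
132 [array([ 12.9, 612.6, 134. ]), np.float64(-0.4)]
```

View pics/w4.png

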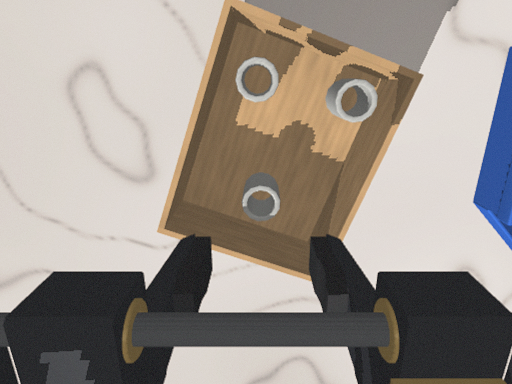

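The sleeve now stands in the carton at (261,200), beside the two others. Now back to the nut.

Call:
carry_out(targets="0.7 0 18 4 0;0.7 0 36 8 0;0.7 0 36 8 0;0.7 0 36 8 0;0.7 0 36 8 0;0.7 0 36 8 0;0.7 0 36 8 0;0.7 0 36 8 0;0.7 0 36 8 0;0.7 0 36 8 0;0.7 0 36 8 0;0.7 0 36 8 0;0.7 0 36 8 0;0.7 0 36 8 0;0.7 0 36 8 0;0.7 0 36 8 0;0.7 0 36 8 0;0.7 0 18 2 0")

```text
clock: 9.43
tool_pos: [0.5173, -0.3254, 0.2771]
eef_rot: [-0.697, -0.114, 0.698, -0.117]
contact_force: [-0.9, -0.7, 0.6]
opening: 0.698
```

Call:
carry_out(targets="0.7 0 0 0 -0.1;0.7 0 0 0 -0.1;0.7 0 0 0 -0.1;0.7 0 0 0 -0.1;0.7 0 0 0 0;0.7 0 0 0 0;0.7 0 0 0 0")

```text
clock: 10.02
tool_pos: [0.5187, -0.3195, 0.2773]
eef_rot: [-0.66, -0.253, 0.661, -0.253]
contact_force: [0.3, 0.4, -0.0]
opening: 0.699
```

```bash
cat > nut.py <<'E'
import sys
from h import *
n,x,y,zt=sys.argv[1],*map(float,sys.argv[2:5])
W=np.load(f"pics/{n}W.npy").reshape(-1,3)
m=(np.hypot(W[:,0]-x,W[:,1]-y)<.026)&(abs(W[:,2]-zt)<.004)
w=W[m][:,:2]; print(len(w),np.median(W[m][:,2]))
best=None
for a in np.arange(0,60,1):
    o=[];ws=[]
    for j in range(3):
        t=np.radians(a+60*j); u=np.array([np.cos(t),np.sin(t)]); q=w@u; ws.append(np.ptp(q)); o.append((u,(q.max()+q.min())/2))
    if best is None or sum(ws)<best[0]: best=(sum(ws),a,ws,np.linalg.lstsq(np.array([x[0] for x in o]),np.array([x[1] for x in o]),rcond=None)[0])
print(best)
c=best[3]
for j in range(3):
    t=np.radians(best[1]+60*j); print(best[1]+60*j, delta((c[0],c[1],zt+.005),(np.cos(t),np.sin(t))))
E
python3 look.py w5; python3 nut.py w5 .521 -.319 .019
```

```text
10.0167 [ 0.5187 -0.3195  0.2773] [ 0.3  0.4 -0. ] 0.699226141214162
861 0.019303991071677434
(np.float64(0.09081028304297556), np.int64(12), [np.float64(0.03080238086622672), np.float64(0.030420879968180825), np.float64(0.029587022208568015)], array([ 0.52070199, -0.31919873]))
12 [array([106.4,   1.2,  -1.7]), np.float64(-1.048)]
72 [array([106.4,   1.2,  -1.7]), np.float64(1.046)]
132 [array([106.4,   1.2,  -1.7]), np.float64(-0.001)]
```

View pics/w5.png

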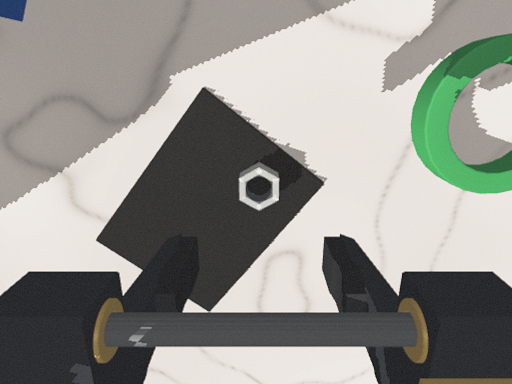

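The nut is centred at (259,187), its flats are square to the jaws, and the measured heights agree with the text. Descending.

Call:
carry_out(targets="0.7 16 1 -2 0;0.7 25 0 0 0;0.7 25 0 0 0;0.7 20 0 0 0;0.7 12 0 0 0;0.7 6 0 0 0;0.7 2 0 0 0;0.7 0 0 0 0;0.7 0 0 0 0;0.2 0 0 0 0;0.2 0 0 0 0;0.2 0 0 0 0;0.2 0 0 0 0;0.2 0 0 0 0;0.2 0 0 0 0;0.2 0 0 0 0;0.2 0 0 0 0;0.2 0 0 0 0", force=25)

```text
clock: 11.57
tool_pos: [0.5211, -0.3191, 0.172]
eef_rot: [0.66, 0.254, -0.66, 0.254]
contact_force: [-0.9, 0.9, 3.4]
opening: 0.337
```

Run:
```python
from h import *
c=np.array([.5522,.0259]); th=np.radians(-72.4); ex=np.array([np.cos(th),np.sin(th)]); ey=np.array([-ex[1],ex[0]])
W=np.load("pics/top0W.npy")[150:250,188:305].reshape(-1,3)
p=cv2.imread("pics/top0.png")[150:250,188:305].reshape(-1,3)
sat=p.max(1).astype(int)-p.min(1); m=(sat<60)&(W[:,2]>.01)&(W[:,2]<.03)
L=np.c_[(W[:,:2]-c)@ex,(W[:,:2]-c)@ey]*1000; m&=(abs(L[:,0])<112)&(abs(L[:,1])<82)
import scipy.cluster.hierarchy as H
q=L[m]; k=H.fcluster(H.linkage(q),8,'distance')
for i in set(k): print((k==i).sum(),q[k==i].mean(0).round(0))
for tl in ((-50,-25),(-40,-10)):
    g=c+ex*tl[0]/1000+ey*tl[1]/1000; print(tl,g,delta((g[0],g[1],.11)),delta((g[0],g[1],.028)))
print(r.get_state()['opening'])
```

```text
28 [-87. -58.]
67 [17. 43.]
71 [83. 58.]
67 [ 22. -46.]
70 [ 91. -52.]
(-50, -25) [0.51325174 0.06600029] [array([ -85.1, -291.2, -252.1])] [array([  -3.1, -291.3, -252.1])]
(-40, -10) [0.5305733  0.06100393] [array([ -85.1, -275.9, -261.6])] [array([  -3.1, -276. , -261.6])]
0.33656962003070906
```

Call:
carry_out(targets="0.2 -12 0 0 0;0.2 -24 0 0 0;0.2 -25 0 0 0;0.2 -25 -10 -9 0;0.2 0 -25 -23 0;0.2 0 -25 -23 0;0.2 0 -25 -23 0;0.2 0 -25 -23 0;0.2 0 -25 -23 0;0.2 0 -25 -23 0;0.2 0 -25 -23 0;0.2 0 -25 -23 0;0.2 0 -25 -23 0;0.2 0 -25 -23 0;0.2 0 -21 -18 0;0.2 0 0 0 0;0.2 0 0 0 0;0.2 0 0 0 0")

```text
clock: 13.07
tool_pos: [0.5237, 0.0609, 0.2581]
eef_rot: [-0.66, -0.253, 0.66, -0.254]
contact_force: [-0.6, -0.4, -0.6]
opening: 0.335
```

```bash
python3 look.py w6
python3 - <<'E'
from h import *
print(delta((.522,.0635,.028)))
E
```

```text
13.0667 [0.5237 0.0609 0.2581] [-0.6 -0.4 -0.6] 0.33480042520004955
[array([83. , -3.9, -1.1])]
```

View pics/w6.png

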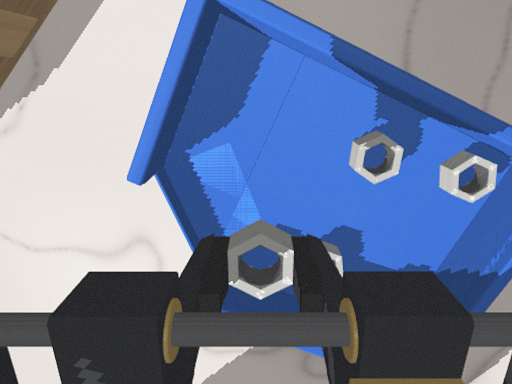

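Call:
carry_out(targets="0.2 12 -4 -1 0;0.2 22 0 0 0;0.2 22 0 0 0;0.2 14 0 0 0;0.2 8 0 0 0;0.2 4 0 0 0;0.2 2 0 0 0;0.2 0 0 0 0;0.2 0 0 0 0;0.5 0 0 0 0;0.5 0 0 0 0;0.5 0 0 0 0;0.5 0 0 0 0;0.5 0 0 0 0;0.5 -8 0 0 0;0.5 -20 0 0 0;0.5 -30 0 0 0;0.5 -38 0 0 0;0.5 -38 0 0 0;0.5 -20 0 0 0")

```text
clock: 14.78
tool_pos: [0.5223, 0.0653, 0.332]
eef_rot: [0.662, 0.253, -0.658, 0.254]
contact_force: [0.4, -0.7, 1.6]
opening: 0.501
```

Call:
carry_out(targets="0.5 0 0 0 0;0.5 0 0 0 0;0.5 0 0 0 0")

```text
clock: 15.03
tool_pos: [0.5213, 0.0653, 0.3273]
eef_rot: [-0.66, -0.254, 0.66, -0.254]
contact_force: [0.0, -0.4, -0.4]
opening: 0.502
```

```bash
python3 look.py w7
python3 - <<'E'
from h import *
p,d=eyes.snapshot("top"); cv2.imwrite("pics/top7.png",cv2.resize(p[130:280,100:420],None,fx=2.5,fy=2.5))
T,c=Twc("top"); np.save("pics/top7W.npy",cloud(d,T,c))
E
```

```text
15.0333 [0.5213 0.0653 0.3273] [ 0.  -0.4 -0.4] 0.5023274916974172
```

View pics/w7.png

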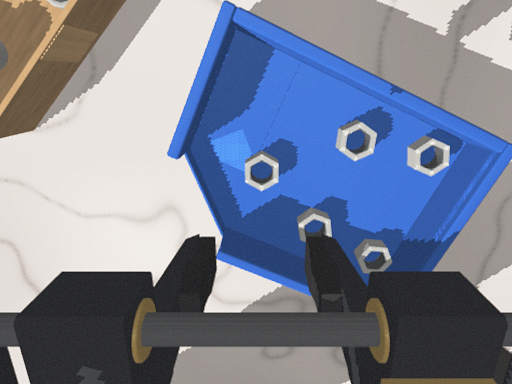

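View pics/top7.png

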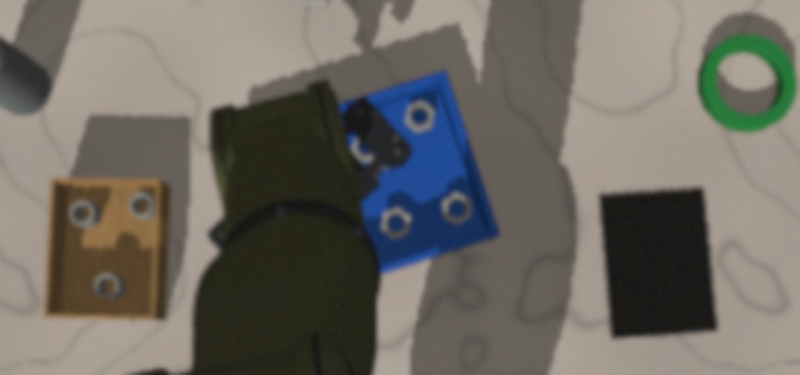

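All five nuts are in the tote (the placed one is at (262,171) in the wrist view), three sleeves are in the carton, and the mat is empty. Next I'll fit the rim lines from the wrist cloud.

Run:
```python
from h import *
W=np.load("pics/w7W.npy").reshape(-1,3)
m=(abs(W[:,2]-.052)<.005)&(W[:,0]>.4)&(W[:,0]<.72)&(W[:,1]>-.15)&(W[:,1]<.19)
c=np.array([.5522,.0259]); th=np.radians(-72.2); 
for it in range(3):
    ex=np.array([np.cos(th),np.sin(th)]); ey=np.array([-ex[1],ex[0]])
    P=np.c_[(W[m][:,:2]-c)@ex,(W[m][:,:2]-c)@ey]*1000
    a=P[(P[:,1]>75)&(P[:,1]<107)&(abs(P[:,0])<105)]
    b=P[(P[:,0]<-105)&(P[:,0]>-137)&(P[:,1]>-20)&(P[:,1]<75)]
    print(len(a),np.percentile(a[:,1],[2,50,98]).round(1),len(b),np.percentile(b[:,0],[2,50,98]).round(1), np.median(W[m][:,2]))
    f=np.polyfit(a[:,0],a[:,1],1); print("slope +y wall",f, "slope -x wall",np.polyfit(b[:,1],b[:,0],1))
    th+=f[0]*.8; c=c+ey*(np.mean(np.percentile(a[:,1],[2,98]))-90)/1000+ex*(np.mean(np.percentile(b[:,0],[2,98]))+120)/1000
    print(c,np.degrees(th))
ex=np.array([np.cos(th),np.sin(th)]); ey=np.array([-ex[1],ex[0]])
np.savez("tote.npz",c=c,th=th)
P=np.c_[(W[:,:2]-c)@ex,(W[:,:2]-c)@ey]*1000
q=(abs(P[:,0])<112)&(abs(P[:,1])<82)&(W[:,2]>.016)&(W[:,2]<.024)
import scipy.cluster.hierarchy as H
Q=P[q][::3]; k=H.fcluster(H.linkage(Q),6,'distance')
for i in set(k):
    if (k==i).sum()>30: print((k==i).sum(),Q[k==i].mean(0).round(0))
for x in (50,):
    g=c+ex*x/1000+ey*.090; print(x,g,delta((g[0],g[1],.10),ey),delta((g[0],g[1],.045),ey))
d=(ex+ey)/2**.5; print("diag",d, "lip",c+ex*-.085+ey*-.055)
M=R.from_quat(r.get_state()['eef_rot']).as_matrix();print(M.round(3))
```

```text
4242 [84.1 88.8 93.9] 1870 [-121.9 -116.7 -112.2] 0.05223321211764695
slope +y wall [-1.49384570e-03  8.88400214e+01] slope -x wall [ 1.49318187e-03 -1.16829440e+02]
[0.55216906 0.02278633] -72.26847284296691
4215 [85.1 89.8 94.9] 1866 [-124.9 -119.7 -115.2] 0.05223321211764695
slope +y wall [-3.66508818e-04  8.98120681e+01] slope -x wall [ 2.16321512e-04 -1.19779778e+02]
[0.55216208 0.02283274] -72.28527236972745
4215 [85.1 89.8 94.9] 1869 [-124.9 -119.7 -115.2] 0.05223321211764695
slope +y wall [-3.93892127e-05  8.98047094e+01] slope -x wall [-1.53608522e-04 -1.19732464e+02]
[0.55215377 0.0228377 ] -72.28707783824453
229 [18. 46.]
239 [84. 60.]
172 [ 90. -49.]
135 [ 20. -41.]
206 [-47. -14.]
115 [-86. -55.]
50 [0.65309953 0.00259037] [array([ 79.2, 135.3, -56.5]), np.float64(-1.146)] [array([134.2, 135.3, -56.6]), np.float64(-1.146)]
diag [ 0.88872065 -0.45844913] lip [0.47390009 0.08707446]
[[-0.003  0.67  -0.742]
 [-0.001 -0.742 -0.67 ]
 [-1.    -0.001  0.002]]
```

Run:
```python
from h import *
print(r.get_state()['q'].round(2))
t=np.load("tote.npz");c=t['c'];th=t['th'];ex=np.array([np.cos(th),np.sin(th)]); ey=np.array([-ex[1],ex[0]])
g=c+ex*.052+ey*.090; print(g,delta((g[0],g[1],.10),ey))
```

```text
[-0.19  0.68 -0.04  1.95  0.04  0.52 -1.09]
[0.65370802 0.00068519] [array([ 79.2, 137.1, -55.7]), np.float64(-1.146)]
```

Call:
carry_out(targets="0.45 0 27 -11 0;0.45 0 28 -11 0;0.45 0 28 -11 0;0.45 0 27 -11 0;0.45 0 27 -11.5 0;0.45 0 0 0 -0.115;0.45 0 0 0 -0.115;0.45 0 0 0 -0.115;0.45 0 0 0 -0.115;0.45 0 0 0 -0.115;0.45 0 0 0 -0.115;0.45 0 0 0 -0.115;0.45 0 0 0 -0.115;0.45 0 0 0 -0.113;0.45 0 0 0 -0.113;0.45 0 0 0 0;0.45 0 0 0 0;0.45 0 0 0 0")

```text
clock: 16.63
tool_pos: [0.6545, 0.0008, 0.3267]
eef_rot: [0.418, 0.571, -0.418, 0.57]
contact_force: [-0.7, -0.3, 0.3]
opening: 0.446
```

```bash
python3 look.py w8
python3 - <<'E'
from h import *
t=np.load("tote.npz");c=t['c'];th=t['th'];ex=np.array([np.cos(th),np.sin(th)]); ey=np.array([-ex[1],ex[0]])
g=c+ex*.052+ey*.090; print(g,delta((g[0],g[1],.045),ey),r.get_state()['q'].round(2))
W=np.load("pics/w8W.npy").reshape(-1,3); P=np.c_[(W[:,:2]-c)@ex,(W[:,:2]-c)@ey]*1000
m=(abs(W[:,2]-.052)<.005)&(abs(P[:,1]-90)<14)&(abs(P[:,0])<110); print(m.sum(),np.percentile(P[m][:,1],[2,50,98]),np.median(W[m][:,2]), P[m][:,0].min(),P[m][:,0].max(),np.polyfit(P[m][:,0],P[m][:,1],1))
E
```

```text
16.6333 [0.6545 0.0008 0.3267] [-0.7 -0.3  0.3] 0.44603056860382034
[0.65370802 0.00068519] [array([ 1.35e+02, -6.00e-01, -1.00e-01]), np.float64(-0.002)] [ 0.12  0.84 -0.37  1.53  0.37  0.84 -0.08]
3204 [85.32329886 90.07001207 94.71575391] 0.05228464155903967 -77.75511822748268 109.95647441893612 [1.20958566e-03 9.00610757e+01]
```

View pics/w8.png

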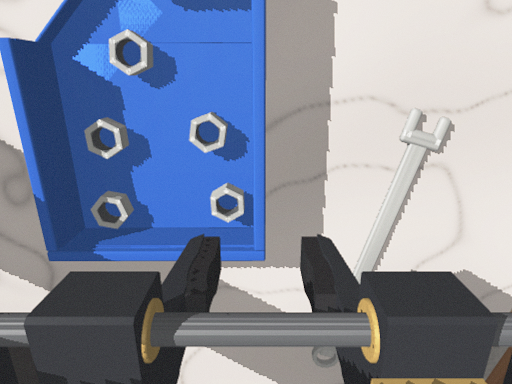

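The rim line is centred between the fingers, with the wall at u≈258. The outer finger's side is clear of the spanner (u>330). Descending onto the rim.

Call:
carry_out(targets="0.45 15 0 0 0;0.45 28 0 0 0;0.45 30 0 0 0;0.45 26 0 0 0;0.45 16 0 0 0;0.45 10 0 0 0;0.45 6 0 0 0;0.45 3 0 0 0;0.45 0 0 0 0;0.45 0 0 0 0;0 0 0 0 0;0 0 0 0 0;0 0 0 0 0;0 0 0 0 0;0 0 0 0 0;0 0 0 0 0;0 0 0 0 0;0 0 0 0 0", force=12)

```text
clock: 18.18
tool_pos: [0.6544, 0.0007, 0.1939]
eef_rot: [0.417, 0.571, -0.417, 0.571]
contact_force: [-3.1, 0.6, 4.0]
opening: 0.116
```

Run:
```python
from h import *
s=r.get_state(); print(s['opening'],s['contact_force'],s['moment']); M=R.from_quat(s['eef_rot']).as_matrix();print(M.round(3))
t=np.load("tote.npz");c=t['c'];th=t['th'];ex=np.array([np.cos(th),np.sin(th)]); ey=np.array([-ex[1],ex[0]])
d=(ex+ey)/2**.5; lipe=c+ex*-.085+ey*-.055-d*.003
g=s['tool_pos']+M[:,0]*.147; l=(g[:2]-lipe)@d; h=g[2]; print("L",l,"h",h,"lat",(g[:2]-lipe)@np.array([-d[1],d[0]]))
prev=None
for a in range(0,37,2):
    A=np.radians(a); p=np.r_[lipe+d*(l*np.cos(A)-h*np.sin(A)),l*np.sin(A)+h*np.cos(A)]
    yaw=np.degrees(np.arctan(np.cos(A)))-45
    if prev is not None: print(a,(M.T@(p-prev)*1000).round(2),round(yaw,2))
    prev=p
```

```text
0.11646020347939563 [-3.07296721  0.59927242  4.00370308] [-0.18411096  0.55362915  0.05923135]
[[-0.001  0.953  0.304]
 [-0.001  0.304 -0.953]
 [-1.    -0.001  0.   ]]
L 0.202956040783858 h 0.04689668057989438 lat 0.0058079967198799536
2 [-7.05 -1.25 -1.24] -0.02
4 [-6.99 -1.43 -1.42] -0.07
6 [-6.91 -1.6  -1.59] -0.16
8 [-6.83 -1.77 -1.76] -0.28
10 [-6.74 -1.93 -1.92] -0.44
12 [-6.64 -2.1  -2.09] -0.63
14 [-6.53 -2.26 -2.25] -0.86
16 [-6.42 -2.42 -2.41] -1.13
18 [-6.29 -2.58 -2.57] -1.44
20 [-6.16 -2.73 -2.72] -1.78
22 [-6.02 -2.88 -2.87] -2.16
24 [-5.88 -3.03 -3.02] -2.59
26 [-5.73 -3.17 -3.16] -3.05
28 [-5.57 -3.31 -3.3 ] -3.56
30 [-5.4  -3.45 -3.44] -4.11
32 [-5.23 -3.58 -3.57] -4.7
34 [-5.05 -3.7  -3.7 ] -5.34
36 [-4.86 -3.83 -3.82] -6.03
```

Call:
carry_out(targets="0 -3.5 -0.6 -0.6 0;0 -3.5 -0.6 -0.6 0;0 -3.5 -0.7 -0.7 0;0 -3.5 -0.7 -0.7 0;0 -3.5 -0.8 -0.8 0;0 -3.5 -0.8 -0.8 0;0 -3.4 -0.9 -0.9 0.002;0 -3.4 -0.9 -0.9 0.002;0 -3.4 -1 -1 0.002;0 -3.4 -1 -1 0.002;0 0 0 0 0;0 0 0 0 0", force=18)

```text
clock: 19.18
tool_pos: [0.6448, 0.0061, 0.2286]
eef_rot: [0.42, 0.569, -0.419, 0.57]
contact_force: [0.3, -1.8, -4.7]
opening: 0.121
```

```bash
cat > both.py <<'E'
import sys
from h import *
n=sys.argv[1]; s=r.get_state(); print(s['clock'],s['opening'],s['contact_force'].round(1),s['moment'].round(2), s['tool_pos'].round(4))
p,d=eyes.snapshot("scene"); T,c=Twc("scene"); np.save(f"pics/{n}sW.npy",cloud(d,T,c)); a=cv2.resize(p[110:270,150:350],(800,640)[:2])
a=cv2.resize(p[130:250,170:330],None,fx=2.5,fy=2.5)
s=r.get_state(); p,d=eyes.snapshot("wrist"); T,c=Twc("wrist",s); W=cloud(d,T,c); np.save(f"pics/{n}wW.npy",W); cv2.imwrite(f"pics/{n}w.png",p)
q=cv2.resize(p,(400,300)); cv2.imwrite(f"pics/{n}.png",np.hstack([a,q]))
# tilt: floor plane from blue points
t=np.load("tote.npz");cc=t['c'];th=t['th'];ex=np.array([np.cos(th),np.sin(th)]); ey=np.array([-ex[1],ex[0]]); dd=(ex+ey)/2**.5
hsv=cv2.cvtColor(p,cv2.COLOR_BGR2HSV); m=(hsv[...,0]>100)&(hsv[...,0]<125)&(hsv[...,1]>120)&np.isfinite(W[...,2])
P=W[m]; rng=np.random.default_rng(0); best=(0,None)
for _ in range(400):
    x=P[rng.choice(len(P),3,False)]; nn=np.cross(x[1]-x[0],x[2]-x[0]); L=np.linalg.norm(nn)
    if L<1e-5: continue
    nn/=L; nn*=np.sign(nn[2]) 
    if nn[2]<.7: continue
    k=(abs((P-x[0])@nn)<.002).sum()
    if k>best[0]: best=(k,nn,x[0])
k,nn,x0=best; I=P[abs((P-x0)@nn)<.003]; m0=I.mean(0); nn=np.linalg.svd(I-m0,full_matrices=False)[2][2]; nn*=np.sign(nn[2])
lip=np.r_[cc+ex*-.085+ey*-.055,.004]
print("floor pts",k,"tilt",np.degrees(np.arccos(nn[2])).round(2),"dir vs diag (down-dot)",(nn[:2]@dd/np.hypot(*nn[:2])).round(3),"along lip comp deg",np.degrees(np.arcsin(nn[:2]@[-dd[1],dd[0]])).round(2),"floor height at lip mm", ((m0[2]-((lip[:2]-m0[:2])@nn[:2])/nn[2])*1000).round(1))
E
python3 both.py t1
```

```text
19.1833 0.12055906608637751 [ 0.3 -1.8 -4.7] [-0.14 -0.38  0.09] [0.6448 0.0061 0.2286]
floor pts 52973 tilt 10.37 dir vs diag (down-dot) -0.804 along lip comp deg -6.15 floor height at lip mm 9.0
```

View pics/t1.png

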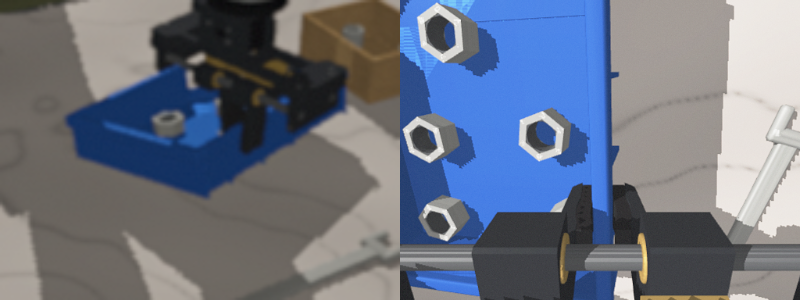

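The tote is tipping about its long -y edge, not the lip, because the load's centre of mass lies off the lip's diagonal on the +x side. I'll set it back down, then re-grip on the +x wall so the balance falls on the lip.

Call:
carry_out(targets="0 3.4 1 1 -0.002;0 3.4 1 1 -0.002;0 3.4 0.9 0.9 -0.002;0 3.4 0.9 0.9 -0.002;0 3.5 0.8 0.8 0;0 3.5 0.8 0.8 0;0 3.5 0.7 0.7 0;0 3.5 0.7 0.7 0;0 3.5 0.6 0.6 0;0 3.5 0.6 0.6 0;0 0 0 0 0;0 0 0 0 0;0.45 0 0 0 0;0.45 0 0 0 0;0.45 0 0 0 0;0.45 0 0 0 0;0.45 0 0 0 0;0.45 0 0 0 0")

```text
clock: 20.78
tool_pos: [0.6548, 0.0007, 0.1938]
eef_rot: [0.417, 0.571, -0.417, 0.571]
contact_force: [0.2, -1.3, -1.0]
opening: 0.449
```

Call:
carry_out(targets="0.45 -10 0 0 0;0.45 -25 0 0 0;0.45 -38 0 0 0;0.45 -38 0 0 0;0.45 -25 0 0 0;0.45 0 0 0 0;0.45 0 0 0 0;0.45 0 0 0 0")

```text
clock: 21.45
tool_pos: [0.6543, 0.0006, 0.3295]
eef_rot: [0.417, 0.571, -0.417, 0.571]
contact_force: [0.8, 0.2, -0.2]
opening: 0.451
```

```bash
python3 both.py t2
python3 - <<'E'
from h import *
print(r.get_state()['q'].round(2))
W=np.load("pics/t2wW.npy").reshape(-1,3)
t=np.load("tote.npz");c=t['c'];th=float(t['th'])
for it in range(4):
    ex=np.array([np.cos(th),np.sin(th)]); ey=np.array([-ex[1],ex[0]])
    P=np.c_[(W[:,:2]-c)@ex,(W[:,:2]-c)@ey]*1000; m=abs(W[:,2]-.052)<.004
    a=P[m&(P[:,1]>76)&(P[:,1]<104)&(P[:,0]<100)&(P[:,0]>-100)]; b=P[m&(P[:,0]>105)&(P[:,0]<140)&(abs(P[:,1])<70)]
    f=np.polyfit(a[:,0],a[:,1],1); print(len(a),len(b),f,np.percentile(a[:,1],[2,98]),np.percentile(b[:,0],[2,98]) if len(b) else 0)
    th+=f[0]; c=c+ey*(np.mean(np.percentile(a[:,1],[2,98]))-90)/1000+(ex*(np.mean(np.percentile(b[:,0],[2,98]))-120)/1000 if len(b) else 0)
print(c,np.degrees(th)); np.savez("tote2.npz",c=c,th=th)
E
```

```text
21.45 0.4512500896958849 [ 0.8  0.2 -0.2] [ 0.01 -0.05 -0.03] [6.543e-01 6.000e-04 3.295e-01]
floor pts 36481 tilt 0.07 dir vs diag (down-dot) -0.325 along lip comp deg 0.07 floor height at lip mm 4.4
[ 0.13  0.84 -0.38  1.53  0.37  0.85 -0.08]
3062 1421 [-1.49415622e-02  9.22978409e+01] [86.75200427 97.60762725] [111.27755545 121.27604966]
3035 1417 [-1.30571417e-05  9.01644900e+01] [85.4042123  94.99232217] [115.66793757 125.00719238]
3038 1414 [-3.46147543e-07  8.99662095e+01] [85.20625659 94.7941732 ] [115.3303852 124.6701386]
3038 1414 [-1.12111988e-09  8.99659946e+01] [85.20605555 94.79395485] [115.33014153 124.66988887]
[0.5533854  0.02678183] -73.14393430990049
```

View pics/t2.png

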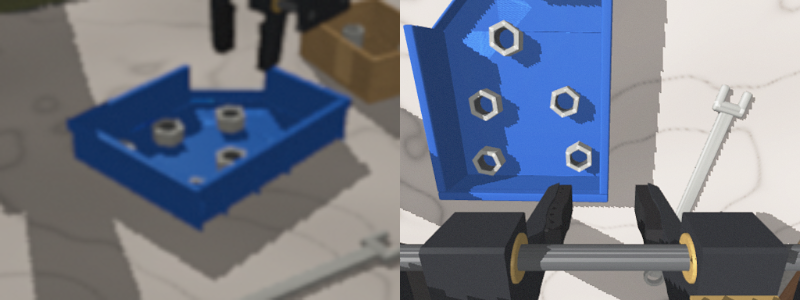

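Run:
```python
from h import *
t=np.load("tote2.npz");c=t['c'];th=t['th'];ex=np.array([np.cos(th),np.sin(th)]); ey=np.array([-ex[1],ex[0]])
g=c+ex*.120+ey*.042; print(g,delta((g[0],g[1],.12),ex))
W=np.load("pics/t2wW.npy").reshape(-1,3);P=np.c_[(W[:,:2]-c)@ex,(W[:,:2]-c)@ey]*1000
q=(abs(P[:,0])<112)&(abs(P[:,1])<82)&(W[:,2]>.016)&(W[:,2]<.024)
import scipy.cluster.hierarchy as H
Q=P[q][::3]; k=H.fcluster(H.linkage(Q),6,'distance')
for i in set(k):
    if (k==i).sum()>30: print((k==i).sum(),Q[k==i].mean(0).round(0))
```

```text
[ 0.62837713 -0.07588384] [array([ 61.4, -47.1,  65.1]), np.float64(-1.556)]
222 [19. 45.]
192 [85. 59.]
250 [ 23. -45.]
211 [ 92. -50.]
92 [-69. -71.]
297 [-46. -15.]
```

Call:
carry_out(targets="0.45 0 -16 22 0;0.45 0 -16 22 0;0.45 0 -15 21 0;0.45 0 0 0 -0.12;0.45 0 0 0 -0.12;0.45 0 0 0 -0.12;0.45 0 0 0 -0.12;0.45 0 0 0 -0.12;0.45 0 0 0 -0.12;0.45 0 0 0 -0.12;0.45 0 0 0 -0.12;0.45 0 0 0 -0.12;0.45 0 0 0 -0.12;0.45 0 0 0 -0.12;0.45 0 0 0 -0.12;0.45 0 0 0 -0.116;0.45 0 0 0 0;0.45 0 0 0 0;0.45 0 0 0 0")

```text
clock: 23.13
tool_pos: [0.6295, -0.0754, 0.3289]
eef_rot: [-0.103, 0.7, 0.103, 0.699]
contact_force: [0.4, 0.3, 0.2]
opening: 0.451
```

```bash
python3 look.py w9
python3 - <<'E'
from h import *
t=np.load("tote2.npz");c=t['c'];th=t['th'];ex=np.array([np.cos(th),np.sin(th)]); ey=np.array([-ex[1],ex[0]])
g=c+ex*.120+ey*.042; print(g,delta((g[0],g[1],.047),ex),r.get_state()['q'].round(2))
W=np.load("pics/w9W.npy").reshape(-1,3); P=np.c_[(W[:,:2]-c)@ex,(W[:,:2]-c)@ey]*1000
m=(abs(W[:,2]-.052)<.005)&(abs(P[:,0]-120)<14)&(abs(P[:,1])<80); print(m.sum(),np.percentile(P[m][:,0],[2,50,98]),np.median(W[m][:,2]), P[m][:,1].min(),P[m][:,1].max(),np.polyfit(P[m][:,1],P[m][:,0],1))
E
```

```text
23.1333 [ 0.6295 -0.0754  0.3289] [0.4 0.3 0.2] 0.4511535656210218
[ 0.62837713 -0.07588384] [array([135.2,  -0.3,  -1.1]), np.float64(-0.002)] [ 0.45  0.9  -0.79  1.59  0.74  0.98  1.28]
2740 [116.0445882  120.72475003 125.66049107] 0.05223623710388614 -79.97561350508371 79.88135898941533 [1.20700833e-06 1.20855288e+02]
```

View pics/w9.png

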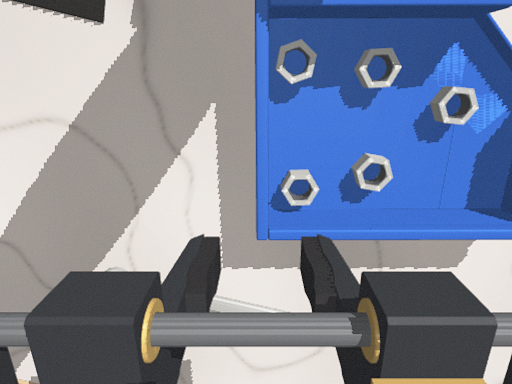

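The +x rim lies at u≈262, centred between the jaws, and all the nuts are still flat. Descending and pinching gently.

Call:
carry_out(targets="0.45 15 -0.8 -1 0;0.45 28 0 0 0;0.45 30 0 0 0;0.45 26 0 0 0;0.45 16 0 0 0;0.45 10 0 0 0;0.45 6 0 0 0;0.45 3 0 0 0;0.45 0 0 0 0;0.45 0 0 0 0;0 0 0 0 0;0 0 0 0 0;0 0 0 0 0;0 0 0 0 0;0 0 0 0 0;0 0 0 0 0;0 0 0 0 0;0 0 0 0 0", force=12)

```text
clock: 24.68
tool_pos: [0.6289, -0.0759, 0.196]
eef_rot: [-0.104, 0.699, 0.104, 0.699]
contact_force: [-1.1, 1.0, 4.7]
opening: 0.113
```

```bash
cp tote2.npz tote.npz
python3 - <<'E'
from h import *
s=r.get_state(); print(s['opening'],s['contact_force'],s['moment']); M=R.from_quat(s['eef_rot']).as_matrix();print(M.round(3))
t=np.load("tote.npz");c=t['c'];th=t['th'];ex=np.array([np.cos(th),np.sin(th)]); ey=np.array([-ex[1],ex[0]])
d=(ex+ey)/2**.5; lipe=c+ex*-.085+ey*-.055-d*.003
g=s['tool_pos']+M[:,0]*.147; l=(g[:2]-lipe)@d; h=g[2]; print("L",l,"h",h,"lat",(g[:2]-lipe)@np.array([-d[1],d[0]]))
prev=None; yp=0
for a in range(0,37,2):
    A=np.radians(a); p=np.r_[lipe+d*(l*np.cos(A)-h*np.sin(A)),l*np.sin(A)+h*np.cos(A)]
    # heading of wall line (tote y) is +45deg from d and rotates ccw (away from d): tool turn negative about x(down)
    yaw=-(45-np.arctan(np.cos(A))*180/np.pi)
    if prev is not None:
        D=M.T@(p-prev)*1000; ph=np.radians(yaw)
        y=D[1]*np.cos(ph)+D[2]*np.sin(ph); z=-D[1]*np.sin(ph)+D[2]*np.cos(ph)
        print(a,(np.array([D[0],y,z])/2).round(2),round(np.radians(yaw-yp)/2,4), "per 1deg row")
    prev=p; yp=yaw
E
```

```text
0.11309778120043625 [-1.10664149  0.98476433  4.68389454] [ 0.54751648  0.2414034  -0.05552238]
[[-0.    -0.29   0.957]
 [ 0.001  0.957  0.29 ]
 [-1.     0.001  0.   ]]
L 0.21697370500391747 h 0.049004666545109876 lat -0.07605977521783665
2 [-3.77  0.65 -0.65] -0.0002 per 1deg row
4 [-3.74  0.75 -0.74] -0.0005 per 1deg row
6 [-3.7   0.84 -0.83] -0.0008 per 1deg row
8 [-3.65  0.93 -0.92] -0.0011 per 1deg row
10 [-3.61  1.03 -1.01] -0.0014 per 1deg row
12 [-3.55  1.12 -1.09] -0.0017 per 1deg row
14 [-3.5   1.21 -1.17] -0.002 per 1deg row
16 [-3.44  1.31 -1.25] -0.0023 per 1deg row
18 [-3.37  1.4  -1.33] -0.0027 per 1deg row
20 [-3.3   1.49 -1.4 ] -0.003 per 1deg row
22 [-3.23  1.58 -1.46] -0.0033 per 1deg row
24 [-3.15  1.68 -1.53] -0.0037 per 1deg row
26 [-3.07  1.77 -1.59] -0.0041 per 1deg row
28 [-2.98  1.86 -1.64] -0.0044 per 1deg row
30 [-2.9   1.96 -1.69] -0.0048 per 1deg row
32 [-2.8   2.05 -1.73] -0.0052 per 1deg row
34 [-2.71  2.14 -1.77] -0.0056 per 1deg row
36 [-2.61  2.24 -1.81] -0.006 per 1deg row
```

Call:
carry_out(targets="0 -3.8 0.65 -0.65 0;0 -3.8 0.65 -0.65 0;0 -3.7 0.75 -0.75 0;0 -3.7 0.75 -0.75 -0.001;0 -3.7 0.85 -0.85 -0.001;0 -3.7 0.85 -0.85 -0.001;0 -3.7 0.95 -0.9 -0.001;0 -3.6 0.95 -0.9 -0.001;0 0 0 0 0;0 0 0 0 0", force=12)

```text
clock: 25.52
tool_pos: [0.6213, -0.0724, 0.2258]
eef_rot: [-0.106, 0.699, 0.105, 0.699]
contact_force: [0.7, -0.2, -4.5]
opening: 0.116
```

```bash
python3 both.py t3
```

```text
25.5167 0.11576584760925623 [ 0.7 -0.2 -4.5] [-0.11 -0.38 -0.05] [ 0.6213 -0.0724  0.2258]
floor pts 53985 tilt 7.85 dir vs diag (down-dot) -1.0 along lip comp deg 0.1 floor height at lip mm 4.4
```

View pics/t3.png

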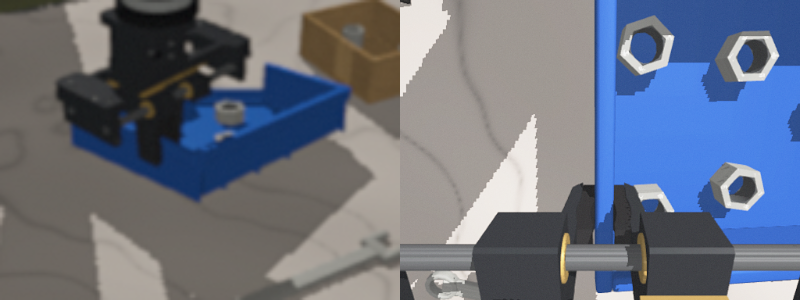

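The tilt is now 7.85°, exactly about the lip, with the lip still down (floor there 4.4 mm). Continuing slowly.

Call:
carry_out(targets="0 -1.8 0.5 -0.5 0;0 -1.8 0.5 -0.5 -0.002;0 -1.8 0.5 -0.5 0;0 -1.8 0.5 -0.5 -0.002;0 -1.8 0.55 -0.55 0;0 -1.8 0.55 -0.55 -0.002;0 -1.8 0.55 -0.55 0;0 -1.75 0.55 -0.55 -0.002;0 -1.75 0.6 -0.6 0;0 -1.75 0.6 -0.6 -0.002;0 -1.75 0.6 -0.6 0;0 -1.75 0.6 -0.6 -0.002;0 -1.7 0.65 -0.6 -0.001;0 -1.7 0.65 -0.6 -0.001;0 -1.7 0.65 -0.6 -0.001;0 -1.7 0.65 -0.6 -0.001;0 0 0 0 0;0 0 0 0 0")

```text
clock: 27.12
tool_pos: [0.6097, -0.066, 0.2537]
eef_rot: [-0.111, 0.698, 0.111, 0.698]
contact_force: [0.9, -0.8, -3.1]
opening: 0.126
```

```bash
python3 both.py t4
```

```text
27.1167 0.12586750019098267 [ 0.9 -0.8 -3.1] [-0.15 -0.37 -0.07] [ 0.6097 -0.066   0.2537]
floor pts 51001 tilt 15.72 dir vs diag (down-dot) -1.0 along lip comp deg 0.06 floor height at lip mm 5.2
```

View pics/t4.png

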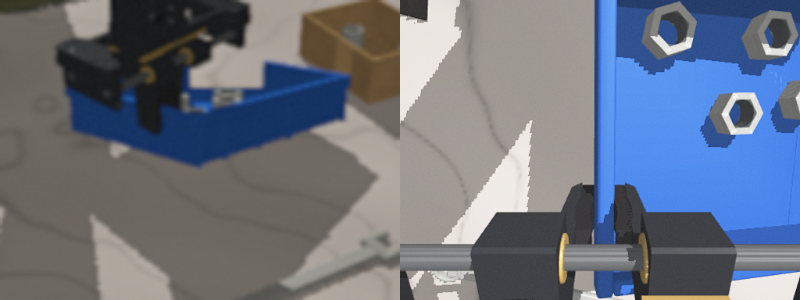

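The tilt is 15.7° and the nuts have begun to slide. The lip is still on the bench.

Call:
carry_out(targets="0 -1.7 0.7 -0.65 -0.001;0 -1.7 0.7 -0.65 -0.001;0 -1.7 0.7 -0.65 -0.001;0 -1.7 0.7 -0.65 -0.002;0 -1.65 0.75 -0.7 -0.001;0 -1.65 0.75 -0.7 -0.002;0 -1.65 0.75 -0.7 -0.001;0 -1.65 0.75 -0.7 -0.002;0 -1.6 0.8 -0.7 -0.002;0 -1.6 0.8 -0.7 -0.002;0 -1.6 0.8 -0.75 -0.001;0 -1.6 0.8 -0.75 -0.002;0 0 0 0 0;0 0 0 0 0;0 0 0 0 0;0 0 0 0 0")

```text
clock: 28.55
tool_pos: [0.5992, -0.0603, 0.2733]
eef_rot: [-0.117, 0.697, 0.117, 0.697]
contact_force: [1.6, -0.4, -2.9]
opening: 0.14
```

```bash
python3 both.py t5
```

```text
28.55 0.14009358243881723 [ 1.6 -0.4 -2.9] [-0.35 -0.51 -0.1 ] [ 0.5992 -0.0603  0.2733]
floor pts 47022 tilt 21.66 dir vs diag (down-dot) -1.0 along lip comp deg 0.05 floor height at lip mm 5.8
```

View pics/t5.png

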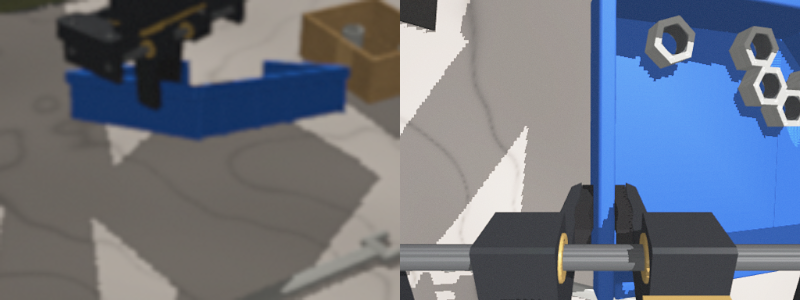

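The tilt is 21.7°. Three nuts are bunched, but one at (670,40) is still hanging along the -y wall, so it needs more tilt.

Call:
carry_out(targets="0 -1.6 0.85 -0.75 -0.002;0 -1.6 0.85 -0.75 -0.002;0 -1.55 0.85 -0.75 -0.002;0 -1.55 0.85 -0.75 -0.002;0 -1.55 0.9 -0.8 -0.002;0 -1.55 0.9 -0.8 -0.002;0 -1.55 0.9 -0.8 -0.002;0 -1.5 0.9 -0.8 -0.002;0 -1.5 0.95 -0.8 -0.002;0 -1.5 0.95 -0.8 -0.003;0 -1.5 0.95 -0.8 -0.002;0 -1.5 0.95 -0.85 -0.002;0 0 0 0 0;0 0 0 0 0;0 0 0 0 0;0 0 0 0 0")

```text
clock: 29.98
tool_pos: [0.5865, -0.0533, 0.2918]
eef_rot: [-0.126, 0.696, 0.126, 0.696]
contact_force: [1.7, -0.9, -2.0]
opening: 0.144
```

```bash
python3 both.py t6
python3 - <<'E'
from h import *
p,d=eyes.snapshot("top"); T,c=Twc("top"); np.save("pics/t6tW.npy",cloud(d,T,c)); cv2.imwrite("pics/t6t.png",cv2.resize(p[140:270,160:330],None,fx=4,fy=4))
E
```

```text
29.9833 0.144155925333016 [ 1.7 -0.9 -2. ] [-0.21 -0.55 -0.06] [ 0.5865 -0.0533  0.2918]
floor pts 42504 tilt 27.48 dir vs diag (down-dot) -1.0 along lip comp deg 0.1 floor height at lip mm 6.9
```

View pics/t6w.png

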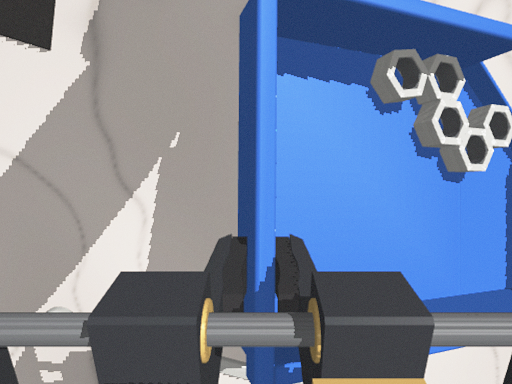

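View pics/t6t.png

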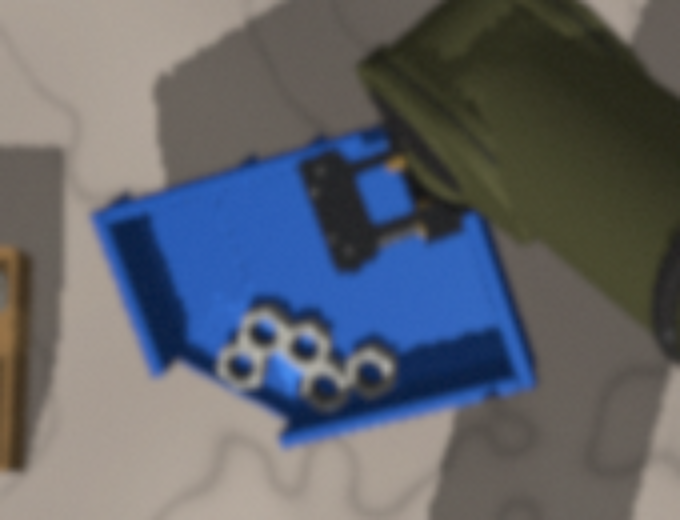

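All five nuts are now gathered at the lip at 27.5°: two on it and three behind. One at top-view (371,370) sits against the -y wall. I'll take it a few degrees further so they pack firmly.

Call:
carry_out(targets="0 -1.45 1 -0.85 -0.002;0 -1.45 1 -0.85 -0.002;0 -1.45 1 -0.85 -0.003;0 -1.45 1 -0.85 -0.002;0 -1.4 1 -0.85 -0.003;0 -1.4 1 -0.85 -0.002;0 -1.4 1.05 -0.85 -0.003;0 -1.4 1.05 -0.85 -0.003;0 0 0 0 0;0 0 0 0 0;0 0 0 0 0;0 0 0 0 0;0 0 0 0 0;0 0 0 0 0")

```text
clock: 31.3
tool_pos: [0.5773, -0.0481, 0.3032]
eef_rot: [-0.133, 0.695, 0.133, 0.695]
contact_force: [1.9, -1.8, -2.1]
opening: 0.147
```

```bash
cat > fin.py <<'E'
import sys
from h import *
n=sys.argv[1]
p,d=eyes.snapshot("top"); T,c=Twc("top"); W=cloud(d,T,c); cv2.imwrite(f"pics/{n}t.png",cv2.resize(p[140:270,160:330],None,fx=4,fy=4))
A=np.radians(float(sys.argv[2]))
t=np.load("tote.npz");cc=t['c'];th=t['th'];ex=np.array([np.cos(th),np.sin(th)]); ey=np.array([-ex[1],ex[0]]); dd=(ex+ey)/2**.5
piv=np.r_[cc+ex*-.085+ey*-.055-dd*.003,0]; D=np.r_[dd*np.cos(A),np.sin(A)]; N=np.r_[-dd*np.sin(A),np.cos(A)]; Lp=np.r_[-dd[1],dd[0],0]
def loc(W): q=W-piv; return np.stack([q@D*1000-3,q@Lp*1000,q@N*1000-4],-1)
P=loc(W); sat=p.max(2).astype(int)-p.min(2); m=(sat<70)&(P[...,0]>-30)&(P[...,0]<160)&(abs(P[...,1])<130)&(P[...,2]>9)&(P[...,2]<26)
import scipy.cluster.hierarchy as H
Q=P[m]; print("top: along-from-lip range",Q[:,0].min(),Q[:,0].max(),"height med/max",np.median(Q[:,2]),np.percentile(Q[:,2],98))
g=cv2.cvtColor(p,cv2.COLOR_BGR2GRAY)
E
python3 both.py t7; python3 fin.py t7 31
```

```text
31.3 0.14722797808478144 [ 1.9 -1.8 -2.1] [-0.29 -0.47 -0.09] [ 0.5773 -0.0481  0.3032]
floor pts 37756 tilt 31.24 dir vs diag (down-dot) -1.0 along lip comp deg 0.1 floor height at lip mm 8.2
top: along-from-lip range -29.935590722570243 158.80682292385276 height med/max 15.672720702628645 24.3663476684709
```

View pics/t7w.png

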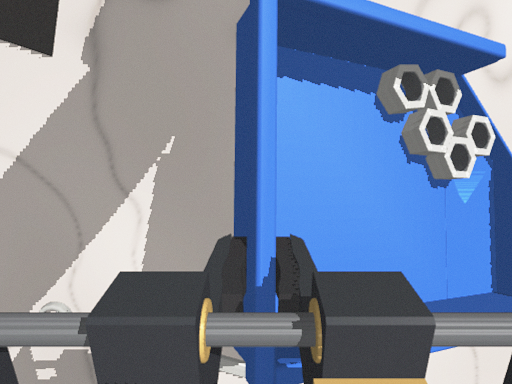

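View pics/t7t.png

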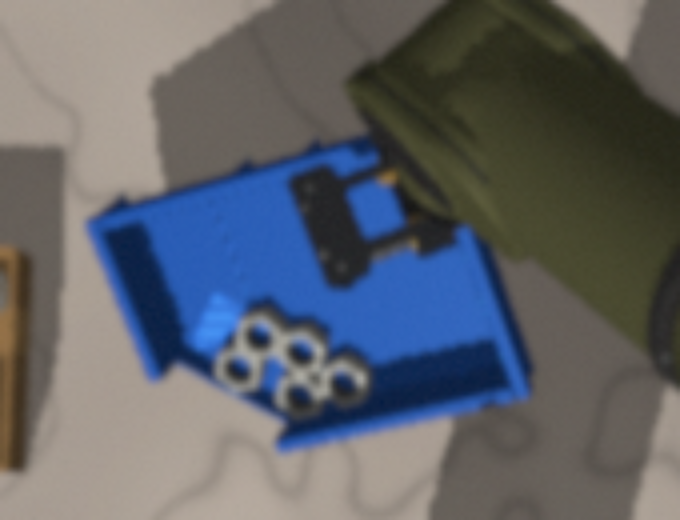

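The nuts are packed in a tight cluster behind the lip. The tilt is 31.2° purely about the lip, and the ~2 N lift fits the lip carrying the rest. I'll check the nuts' positions relative to the lip and that they're still.

```bash
cat > nc.py <<'E'
import sys
from h import *
import scipy.cluster.hierarchy as H
n=sys.argv[1]; A=np.radians(float(sys.argv[2])); W=np.load(f"pics/{n}wW.npy"); p=cv2.imread(f"pics/{n}w.png")
t=np.load("tote.npz");cc=t['c'];th=t['th'];ex=np.array([np.cos(th),np.sin(th)]); ey=np.array([-ex[1],ex[0]]); dd=(ex+ey)/2**.5
piv=np.r_[cc+ex*-.085+ey*-.055-dd*.003,0]; D=np.r_[dd*np.cos(A),np.sin(A)]; N=np.r_[-dd*np.sin(A),np.cos(A)]; Lp=np.r_[-dd[1],dd[0],0]
q=W-piv; P=np.stack([q@D*1000-3,q@Lp*1000,q@N*1000-4],-1)
sat=p.max(2).astype(int)-p.min(2)
m=(sat<60)&(P[...,0]>-25)&(P[...,0]<120)&(abs(P[...,1])<90)&(P[...,2]>14)&(P[...,2]<24)
# label in image with erosion to separate; use blobs of bore: report per-blob via kmeans
Q=P[m].astype(np.float32)
_,l,ce=cv2.kmeans(Q[:,:2].copy(),5,None,(3,50,.1),10,cv2.KMEANS_PP_CENTERS)
for i in range(5): print((l==i).sum(),ce[i].round(1),"h",np.percentile(Q[l[:,0]==i][:,2],[5,50,95]).round(1))
E
python3 nc.py t7 31.24
python3 both.py t8; python3 nc.py t8 31.24
python3 - <<'E'
import cv2,numpy as np
a=cv2.imread("pics/t7w.png").astype(int);b=cv2.imread("pics/t8w.png").astype(int)
print("diff nuts",np.abs(a-b)[50:190,370:500].mean(),"bg",np.abs(a-b)[50:190,20:200].mean())
E
```

```text
987 [ 47.2 -69.4] h [14.5 17.  18. ]
720 [13.7  0.9] h [14.6 16.9 17.8]
883 [ 51.4 -33.4] h [14.6 17.  18. ]
806 [46.3 -2.5] h [14.5 17.  17.9]
841 [ 21.6 -46.1] h [14.7 17.  17.9]
31.45 0.15031230702740156 [ 2.4 -1.  -1.8] [-0.27 -0.53 -0.08] [ 0.5773 -0.0481  0.3032]
floor pts 38058 tilt 31.28 dir vs diag (down-dot) -1.0 along lip comp deg 0.1 floor height at lip mm 8.1
715 [13.7  2.2] h [14.6 16.9 17.8]
912 [ 48.3 -31.2] h [14.5 17.  17.9]
831 [ 15.1 -39. ] h [14.6 17.  17.9]
781 [46.  1.] h [14.5 16.9 17.9]
955 [ 40.3 -63.4] h [14.5 17.  18. ]
diff nuts 25.496410256410257 bg 1.8306481481481482
```

The nuts were still creeping between the two looks, towards a tighter pack. I'll hold and let them settle.

Call:
carry_out(targets="0 0 0 0 0;0 0 0 0 0;0 0 0 0 0;0 0 0 0 0;0 0 0 0 0;0 0 0 0 0;0 0 0 0 0;0 0 0 0 0;0 0 0 0 0;0 0 0 0 0;0 0 0 0 0;0 0 0 0 0;0 0 0 0 0;0 0 0 0 0;0 0 0 0 0;0 0 0 0 0;0 0 0 0 0;0 0 0 0 0")

```text
clock: 33.05
tool_pos: [0.5772, -0.0481, 0.3032]
eef_rot: [-0.133, 0.694, 0.133, 0.694]
contact_force: [1.0, -0.8, -2.2]
opening: 0.144
```

```bash
python3 both.py t9; python3 nc.py t9 31.3
```

```text
33.05 0.14356318734392504 [ 1.  -0.8 -2.2] [-0.17 -0.45 -0.11] [ 0.5772 -0.0481  0.3032]
floor pts 38256 tilt 31.28 dir vs diag (down-dot) -1.0 along lip comp deg 0.15 floor height at lip mm 8.1
801 [44.8  6.4] h [14.5 16.9 17.8]
878 [ 45.1 -27.8] h [14.4 17.  17.9]
930 [ 36.  -59.9] h [14.4 17.  18. ]
756 [ 13.3 -35.1] h [14.7 17.  17.9]
713 [12.7  4.8] h [14.5 16.9 17.8]
```

Call:
carry_out(targets="0 0 0 0 0;0 0 0 0 0;0 0 0 0 0;0 0 0 0 0;0 0 0 0 0;0 0 0 0 0;0 0 0 0 0;0 0 0 0 0;0 0 0 0 0;0 0 0 0 0;0 0 0 0 0;0 0 0 0 0")

```text
clock: 34.15
tool_pos: [0.5772, -0.0481, 0.3032]
eef_rot: [-0.133, 0.694, 0.133, 0.695]
contact_force: [-0.2, -0.4, -2.5]
opening: 0.148
```

```bash
python3 both.py t10; python3 nc.py t10 31.3; python3 fin.py t10 31.3
python3 - <<'E'
import cv2,numpy as np
a=cv2.imread("pics/t9w.png").astype(int);b=cv2.imread("pics/t10w.png").astype(int)
print("diff nuts",np.abs(a-b)[50:200,370:500].mean(),"bg",np.abs(a-b)[50:190,20:200].mean())
E
```

```text
34.15 0.14849657810537675 [-0.2 -0.4 -2.5] [-0.05 -0.34 -0.11] [ 0.5772 -0.0481  0.3032]
floor pts 38124 tilt 31.28 dir vs diag (down-dot) -1.0 along lip comp deg 0.14 floor height at lip mm 8.1
883 [ 44.9 -27.8] h [14.5 17.  17.9]
716 [13.   4.8] h [14.6 16.9 17.7]
762 [ 13.1 -35. ] h [14.6 17.  17.9]
795 [45.   6.5] h [14.4 16.8 17.9]
925 [ 35.9 -60. ] h [14.5 17.  18.1]
top: along-from-lip range -29.989565585054542 157.72452748819563 height med/max 15.597827277824859 24.569091876356598
diff nuts 2.4464786324786325 bg 1.7846693121693122
```

View pics/t10w.png

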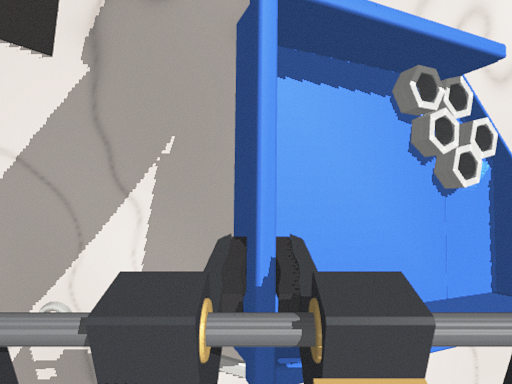

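View pics/t10t.png

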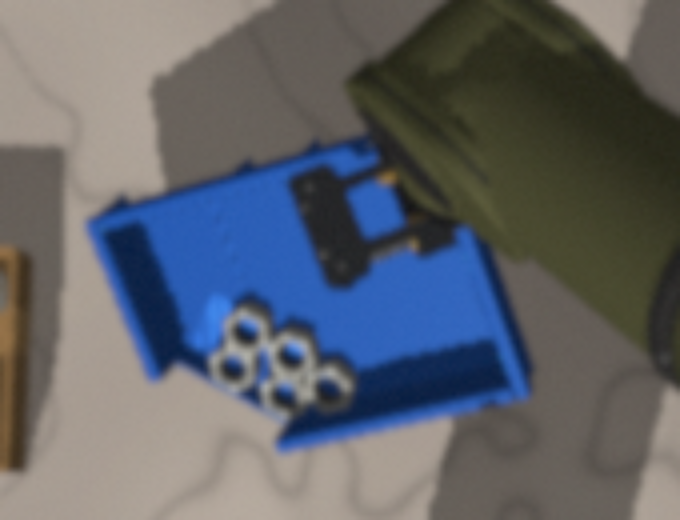

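Between clock 33.05 and 34.15 the nuts have not moved (diff at noise level). All five lie flat on the floor in a pack behind the lip, and the tilt holds at 31.3°. Handing in.

Run:
```python
from plant import r
print(r.finish_job())
```

```text
the job is handed in; nothing more can be done
None
```

I put the stray sleeve in the cardboard box with the other two and the stray nut in the tote with the other four. I then tipped the tote onto its pouring lip and handed the job in at about 34 s, still holding it tilted at 31.3°.

- **Nuts:** all five lie flat and packed behind the lip, two against it and three behind, none over it. Two looks 1.1 s apart showed them still, after an earlier pair had caught them creeping, so I waited before handing in.
- **Lip:** I read the lip as down on the bench. The gripper carries only about 2 N, and the tilt is within 0.15° of being purely about the lip. The fitted floor height at the lip was about 1.6 mm above the ideal value, most likely because the tote slid about 3 mm on the bench.
- **First grip failed:** pinching the long far wall tipped the tote about its long edge instead of the lip. I set it down at about 10° and re-gripped on the short wall near the heel, which tipped it correctly. That shifted the tote about 4 mm and 1°.
- **Other things:** no move touched the spray can, the tape or the spanner, though I did not re-measure their positions at the end.

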